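Hang the blue tube caddy on the rack's stud

ROBOT

A 7-joint arm with a two-finger parallel gripper is mounted at the origin on the work surface. World frame = base frame: x ahead of the robot, y to its left, z up, the work surface at z = 0. Lengths are in m, angles in rad, forces in N, time in s.
With the tool pointing down it reaches from about 0.35 to 0.9 m from the base axis. Payload 8.1 kg.
Tool frame: the origin (TCP) lies at the very end of the fingers, on their centre line; the grasp point (between the pads) lies 19 mm behind it (grasp_offset is the distance from the TCP to the grasp point, in m); z points along the fingers, y is the line along which they close (so a half turn about z gives the same grasp; the last joint's range is limited). The gripper opens to 92 mm and grips with 3 to 60 N. Pads are 19 mm wide; open, the fingers measure 130 mm over their backs; the gripper's body (75 mm by 190 mm) begins 47 mm behind the grasp point.
Start: joints at [-1.293, 0.434, 0.025, 1.573, -0.012, 1.134, -0.075], TCP at [0.232, 0.58, 0.227] pointing down, gripper open.
Joint ranges: [-2.62, 2.62], [-0.44, 2.09], [-1.27, 1.32], [0.08, 2.57], [-1.32, 4.46], [0.12, 2], [-2.74, 2.74]. Speed limits (rad/s): [2.22, 2.22, 3.01, 3.01, 3.14, 3.14, 3.14].

INTERFACE

Orientations are given as a rotation vector (axis times angle).
In Python, from cell import observe, get_image, camera_params, sign_off, silhouettes, grasp_offset gives the robot as it stands. The module is installed in compiled form; this text tells all that it offers.
- The arm moves only by the tool jog_arm, never from a script. Its argument "motion" is a list that holds one entry, the list of rows, each a list of 7 numbers: the shift along the tool's x, y, z in m, then the turn, a rotation vector about the tool's x, y, z in rad, then the closure, from -1 (fully open) to 1 (shut), so that 0 is half open. In form: [[[dx, dy, dz, wx, wy, wz, hand], ...]]. A call has 1 to 10 rows; each row is the pose to reach, as a shift and turn from the pose commanded when the call began, along the tool's axes at that moment; what a row does not reach only later rows make up. A row lasts 1/12 s, in which the tool goes at most 41.7 mm and 7.16 degrees, less where a joint would pass 70% of its speed; a pose out of reach is approached as far as the arm can. A call with a gripper value outside its range is refused whole. The fingers move at their own pace and stop on an object; "force" is the grip in N (left out, the last holds). Time passes only in rows, so rows that repeat a pose let the fingers close. It gives the time, the measured TCP pose, the force, the opening and the grip force at its end, in the units of the state.
- observe(): the state, without advancing time (a new reading comes with each control period).
- get_image(name): name is "scene" or "top" or "wrist"; returns the picture (480x640x3 uint8, red, green, blue); there is no depth.
- camera_params(name): a dict with "vertical_fov" (degrees; the focal length in pixels is half the picture's height over the tangent of half this angle, whatever the lens; pixels are square), "cx", "cy" (the principal point, pixels), "dist_coeffs" ([k1, k2, p1, p2, k3] as OpenCV has them; the pictures are not rectified), "T" (4x4, takes a point from camera to world coordinates). Camera axes: x right, y down, z forward; pixel columns grow to the right and rows downward; lengths in m; the calibration is good to about 2 mm. A picture is of the moment at which its call begins: read the wrist's pose just before it. camera_params takes no time and is no camera call; for the wrist camera it gives the pose at the moment of the call.
- sign_off(): hands the job in; it is judged then, once.
Trained networks look in the newest picture that a camera, given by its name, has taken for a name from the list of things; names that differ only in an ending like _2 or _b are one class to them, and where a whole thing is asked for, a point or a joint stands for the part that bears it (a point fixed in the world has none). Each returns a list of dicts, best first, with "p" (0 to 1); they miss things now and then, are a little off and sometimes report something else, mostly with a low value. They report only what shows in the picture. A call takes as long as a camera call.
- silhouettes(query, camera): "mask" (480x640 bool, what is visible of it) and "pixel" ([column, row] in pixels, amid what is visible of it).
The state is a dict: "clock": time; "joints": joint angles; "dq": joint speeds; "joint_efforts": joint torques, N m; "position": TCP position; "ee_rot": TCP orientation; "force": force on the tool from outside, world axes, zero at the start; "ft_torque": the same for the moment, N m; "width": opening from 0.0 (shut) to 1.0 (fully open); "gripper_force": force on a finger pad.
Only numpy, scipy, OpenCV 4.12 (cv2) and the standard library are available. Lean on these libraries where they do the work, as an engineer would, in place of code of your own. Each camera call takes 0.05 s, during which the arm holds its last target. There are 200 camera calls.

TASK

Take the blue tube caddy by its carrying handle and hang it on the white bench rack: pass the keyhole in its back plate over the head of the stud, then slide it down until the top of the slot rests on the stud, and let go so that it hangs there by itself, upright with its back to the panel. Leave the orange caddy where it stands.

Things in the scene. Friction and masses are not known exactly. Their poses are not given: they have to be found in the camera images.
- blue_caddy: Loose blue tray (all in mm), 150 (y) x 111 (x) x 45 high, about 0.4 kg, with low tubes (to 60 mm) that belong to it. Back plate 150 wide, 170 high, 6 thick, rear face at x = +65. White carrying handle: bar 60 (x) x 16 (y), solid from z = 115 to its top at 150, centred over the origin; pinch its 16 mm from above. Origin: underside, below the handle; z up, +x to the back plate.
- blue_slot (a point): Where the stud's shank ends up in the blue caddy's keyhole: mid-plate, 5 mm below the slot's closed top; x 62, y 0, z 138 mm in the caddy frame, same axes. The keyhole goes through the back plate, centred on y = 0: an opening 56 x 56 mm (corners cut) centred at z = 75, i.e. 63 mm below this point, tapering from z = 103 to 128 into a slot 20 mm wide.
- stud (a point): Middle of the bare shank of a stud on the white end panel (260 wide, 235 high) of a fixed low rack; 185 mm above the bench. +x points into the panel, z up. Shank 10 mm dia., level, bare for 20 mm from the panel face (x +10) to the dark head (32 mm dia., x -10 to -18). A hanging caddy has the stud's heading, its underside about 45 mm above the bench, and may lean out 6 degrees.
- orange_caddy: Loose orange caddy of the same shape, size and axes as the blue one (170 mm high at its back plate, origin on the underside below the handle). To be left where it stands.

How it is judged:
By the outcome, as a careful person would: the job done as asked, in the order asked, and still so for the second after the job is handed in, with the robot touching nothing.
It also fails if it takes over 45 s, if anything falls off the work surface, if the arm or the gripper's body presses on something with over 40 N, if the wrist force passes 120 N, or if a joint passes its speed limit or range.

## Working session

There is one attempt and no reset: what is moved stays moved. The work goes in short steps, Python scripts to look and compute and a tool call to move; the robot and the scene stay as the last step left them, time stands still between calls to the robot, and variables do not carry over. Pictures are saved under pics/ and viewed, at most 10 in all, crops included, and the job is handed in when it is done.

Besides the shell and the picture viewer there is one more tool, called after ">>>" as name([rows], argument=value, ...), one row to a line, values as JSON. jog_arm: Moves the arm, as the interface text tells. Its arguments: {"type":"object","properties":{"motion":{"type":"array"},"force":{"type":"number"}},"required":["motion"]}

```bash
mkdir -p pics
python3 - <<'E'
from cell import *
import cv2,numpy as np
np.set_printoptions(precision=4,suppress=True)
o=observe();print(o['clock'],o['position'],o['ee_rot'],o['width'],grasp_offset)
ims=[]
for n in['scene','top']:
    im=get_image(n);ims.append(im[:,:,::-1]);c=camera_params(n);print(n,c['vertical_fov'],c['cx'],c['cy'],c['dist_coeffs']);print(c['T'])
    for q in['blue_caddy','orange_caddy']:
        for d in silhouettes(q,n)[:2]:print(q,d['p'],d['pixel'],d['mask'].sum())
    cv2.imwrite(f'pics/{n}0.png',ims[-1])
E
```

```text
0.0 [0.2321 0.5797 0.226 ] [-0.5946 -3.0846  0.0024] 0.9973970327444887 0.0188
scene 53.07642850702609 317.68544262750646 237.38842326491763 [-0.0528  0.      0.      0.      0.    ]
[[-0.5942  0.5279 -0.6068  0.9962]
 [ 0.8043  0.3924 -0.4462  0.3498]
 [ 0.0025 -0.7532 -0.6578  0.6694]
 [ 0.      0.      0.      1.    ]]
blue_caddy 0.96 [305.0, 295.6] 9696
orange_caddy 0.61 [469.7, 330.1] 10735
top 49.060910442283365 325.6708076108065 245.5878692134159 [-0.0757  0.      0.      0.      0.    ]
[[-0.0226 -0.9912  0.1302  0.3975]
 [-0.9992  0.0265  0.0283 -0.0166]
 [-0.0315 -0.1295 -0.9911  1.068 ]
 [ 0.      0.      0.      1.    ]]
blue_caddy 0.78 [321.1, 226.3] 4440
orange_caddy 0.64 [192.1, 281.1] 4787
```

View pics/scene0.png

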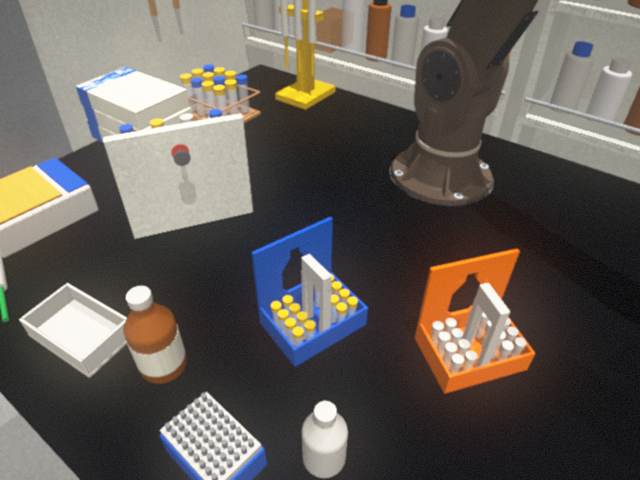

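View pics/top0.png

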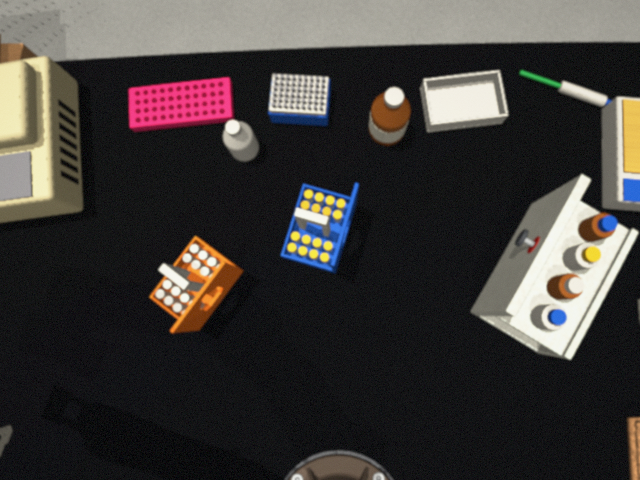

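The scene view shows the blue caddy at (305,295), the panel with its stud at (181,155), and the orange caddy at (470,330). In the top view blue is at (318,225), the stud at (525,241) and orange at (195,283). I'll zoom in to pick corners.

Run:
```python
import cv2,numpy as np
t=cv2.imread('pics/top0.png');s=cv2.imread('pics/scene0.png')
def cr(im,x,y,w,h):
    k=400/w;o=cv2.resize(im[y:y+h,x:x+w],(400,300),interpolation=cv2.INTER_CUBIC)
    for i in range(0,w,20):cv2.line(o,(int(i*k),0),(int(i*k),6),(0,255,255),1);cv2.putText(o,str(x+i),(int(i*k),16),0,.35,(0,255,255))
    for i in range(0,h,20):cv2.line(o,(0,int(i*k)),(6,int(i*k)),(0,255,255),1);cv2.putText(o,str(y+i),(8,int(i*k)+4),0,.35,(0,255,255))
    return o
a=np.hstack([cr(t,260,170,120,105 and 90) if 0 else cr(t,260,175,132,99),cr(t,460,170,200 if 0 else 180,135)])
b=np.hstack([cr(s,240,210,200,150),cr(s,90,105,180,135)])
cv2.imwrite('pics/z1.png',np.vstack([a,b]))
```

```text
(no output)
```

View pics/z1.png

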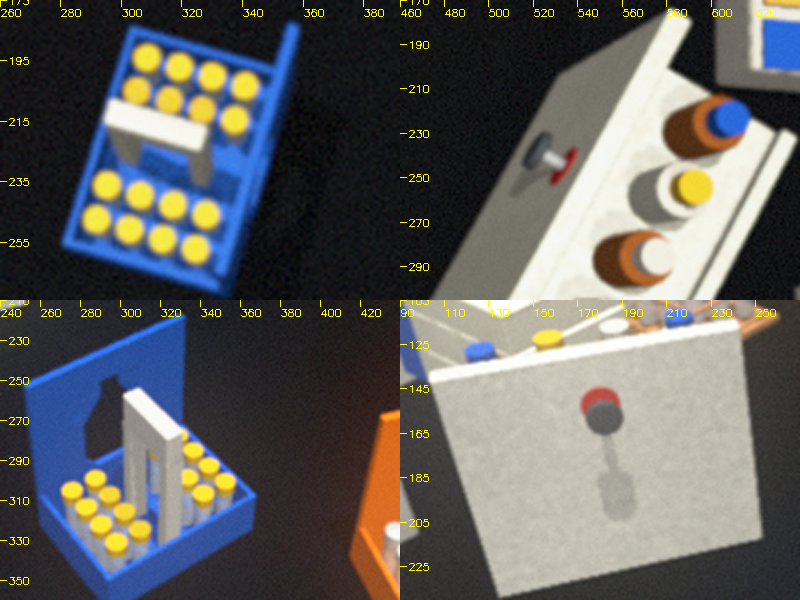

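```bash
cat > h.py <<'E'
import numpy as np,cv2
from scipy.optimize import least_squares
from scipy.spatial.transform import Rotation as R
from cell import *
np.set_printoptions(precision=4,suppress=True)
def proj(P,c):
    T=np.linalg.inv(c['T']);f=240/np.tan(np.radians(c['vertical_fov']/2))
    K=np.array([[f,0,c['cx']],[0,f,c['cy']],[0,0,1]])
    return cv2.projectPoints(np.array(P,float),cv2.Rodrigues(T[:3,:3])[0],T[:3,3],K,np.array(c['dist_coeffs'],float))[0].reshape(-1,2)
def place(P,x,y,yaw,z=0):
    return np.array(P)@R.from_euler('z',yaw).as_matrix().T+[x,y,z]
def fit(obs,x0,model):  # obs: list of (cam params, modelpts fn, pixels)
    f=lambda p:np.concatenate([(proj(model(P,p),c)-px).ravel() for c,P,px in obs])
    s=least_squares(f,x0,loss='soft_l1');print(s.x,'yaw deg',np.degrees(s.x[2]));
    for c,P,px in obs: print(np.round(proj(model(P,s.x),c)-px,1).tolist())
    return s.x
E
python3 - <<'E'
from h import *
t,s=camera_params('top'),camera_params('scene')
mm=lambda a:np.array(a)/1000
blue=lambda P,p:place(P,*p)
fit([(t,mm([[-30,8,150],[30,8,150],[30,-8,150],[-30,-8,150],[-46,75,45],[-46,-75,45],[65,75,170]]),
 np.array([[296,208],[328.6,215.9],[327,224.5],[294.7,214.9],[302.9,183.9],[280.8,255.2],[359,182.6]])),
 (s,mm([[65,75,170],[65,-75,170],[-46,75,45],[-46,-75,45],[30,8,150],[30,-8,150],[-30,-8,150],[-30,8,150]]),
 np.array([[253.5,252.5],[332,218.5],[294,350],[367.5,307.5],[302,257.5],[309,254],[331.5,275],[321.5,280]]))],[.4,0,-1.78],blue)
def st(P,p):
    P=np.array(P);return place(P[:,:3]+P[:,3:]*p[3],*p[:3],z=.185)
fit([(t,mm([[-18,0,0,0],[10,0,0,0],[0,0,0,0]]),np.array([[522,237.5],[534,245],[527.5,241]])),
 (s,mm([[10,130,50,1000],[10,-130,50,1000],[10,130,-185,1000],[10,-130,-185,1000],[-18,0,0,0]]),np.array([[103.5,142],[242,120],[135,238.7],[253,211.7],[181.8,158.1]])),
 (t,mm([[10,130,-185,1000],[10,130,50,1000]]),np.array([[532,202],[579,177]]))],[.4,-.3,-2.3,0],st)
print(camera_params('wrist')['T'],observe()['position'])
E
```

```text
[ 0.5724  0.0348 -1.8871] yaw deg -108.12045826777747
[[0.1, -1.3], [-0.3, 0.2], [-1.3, 0.1], [-1.3, 0.3], [0.1, -0.3], [-0.3, -0.1], [-0.8, 0.8]]
[[-2.4, -0.5], [-1.9, -2.0], [-0.4, 0.3], [0.1, 0.2], [-1.4, -0.5], [0.0, -1.1], [0.1, 0.1], [1.5, -0.5]]
[ 0.5105 -0.3365 -2.1392 -0.0013] yaw deg -122.56871201295247
[[-2.0, -1.0], [0.4, -0.0], [1.7, 0.9]]
[[-0.0, -0.1], [1.0, -2.9], [-0.1, 0.6], [0.2, 0.6], [-0.1, 0.3]]
[[-1.3, 1.6], [1.8, -3.1]]
[[ 0.3711  0.8986  0.2342  0.1687]
 [ 0.9286 -0.3591 -0.0937  0.6049]
 [-0.0001  0.2523 -0.9677  0.3856]
 [ 0.      0.      0.      1.    ]] [0.2323 0.5801 0.2265]
```

```bash
cat >> h.py <<'E'
def delta(x,y,z,heading_y):  # target TCP pointing down with tool y at heading (deg)
    o=observe();Q=R.from_rotvec(o['ee_rot']);h=np.radians(heading_y)
    yv=np.array([np.cos(h),np.sin(h),0]);zv=np.array([0,0,-1.]);M=R.from_matrix(np.stack([np.cross(yv,zv),yv,zv],1))
    print('t',o['clock'],o['position'],'d',Q.inv().apply(np.array([x,y,z])-o['position']),'w',(Q.inv()*M).as_rotvec(),'F',o['force'],o['width'])
E
python3 -c "
from h import *
delta(.572,.035,.27,-18.1)"
```

```text
t 0.3 [0.2323 0.5801 0.2265] d [-0.518  -0.3797 -0.0433] w [-0.0004  0.0004  1.5058] F [-0.2307  0.5278 -0.3   ] 1.0001457013661295
```

>>> jog_arm([
  [[-0.26,-0.19,-0.043,0,0,0.75,-1],[-0.26,-0.19,-0.043,0,0,0.75,-1],[-0.26,-0.19,-0.043,0,0,0.75,-1],[-0.26,-0.19,-0.043,0,0,0.75,-1],[-0.518,-0.38,-0.043,0,0,1.506,-1],[-0.518,-0.38,-0.043,0,0,1.506,-1],[-0.518,-0.38,-0.043,0,0,1.506,-1],[-0.518,-0.38,-0.043,0,0,1.506,-1],[-0.518,-0.38,-0.043,0,0,1.506,-1],[-0.518,-0.38,-0.043,0,0,1.506,-1]],
])

```text
clock: 1.13
position: [0.4525, 0.2262, 0.2602]
ee_rot: [-2.293, -2.147, -0.001]
force: [0.3, -0.2, -0.3]
width: 0.997
gripper_force: 0.0
```

```bash
python3 -c "
from h import *
delta(.572,.035,.27,-18.1)"
```

```text
t 1.1333 [0.4525 0.2262 0.2602] d [-0.1829  0.1319 -0.0099] w [ 0.0003 -0.0008  0.2498] F [ 0.2675 -0.1898 -0.2853] 0.9971749271768613
```

>>> jog_arm([
  [[-0.18,0.13,-0.01,0,0,0.25,-1],[-0.18,0.13,-0.01,0,0,0.25,-1],[-0.18,0.13,-0.01,0,0,0.25,-1],[-0.18,0.13,-0.01,0,0,0.25,-1],[-0.18,0.13,-0.01,0,0,0.25,-1],[-0.18,0.13,-0.01,0,0,0.25,-1],[-0.18,0.13,-0.01,0,0,0.25,-1],[-0.18,0.13,-0.01,0,0,0.25,-1],[-0.18,0.13,-0.01,0,0,0.25,-1]],
])

```text
clock: 1.88
position: [0.5702, 0.0419, 0.2695]
ee_rot: [-2.536, -1.853, 0.0]
force: [-0.0, -0.1, -0.5]
width: 1.0
gripper_force: 0.0
```

Run:
```python
from h import *
delta(.572,.035,.27,-18.1)
c=camera_params('wrist');im=np.ascontiguousarray(get_image('wrist')[:,:,::-1])
P=place(np.array([[-30,8,150],[30,8,150],[30,-8,150],[-30,-8,150],[65,75,170],[65,-75,170],[-46,75,45],[-46,-75,45]])/1000,.5724,.0348,-1.8871)
for q in proj(P,c):
    cv2.circle(im,tuple(int(v) for v in np.clip(q,-999,2000)),3,(0,0,255),1);print(q)
cv2.imwrite('pics/w1.png',im)
```

```text
t 1.8833 [0.5702 0.0419 0.2695] d [-0.006   0.0038 -0.0005] w [-0.001  -0.0005  0.0071] F [-0.0345 -0.0632 -0.4506] 1.000097978410126
[340.1657 195.0954]
[338.8071 262.2487]
[320.777  262.1045]
[321.1655 194.933 ]
[416.6186 309.036 ]
[242.4414 307.7104]
[395.0909 167.5849]
[263.3969 166.4414]
```

View pics/w1.png

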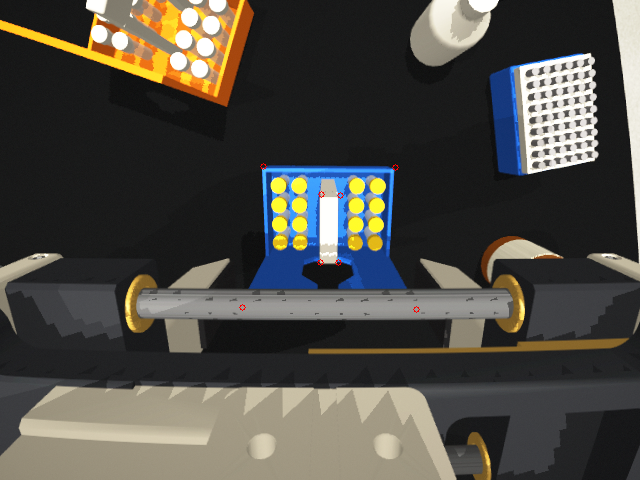

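The wrist view confirms the fit: the projected handle corners lie within about 2 px of the white bar at (330,228). Next I descend and grip.

>>> jog_arm([
  [[-0.006,0.004,0.03,0,0,0.006,-1],[-0.006,0.004,0.06,0,0,0.006,-1],[-0.006,0.004,0.09,0,0,0.006,-1],[-0.006,0.004,0.12,0,0,0.006,-1],[-0.006,0.004,0.14,0,0,0.006,-1],[-0.006,0.004,0.154,0,0,0.006,-1],[-0.006,0.004,0.154,0,0,0.006,-1],[-0.006,0.004,0.154,0,0,0.006,-1]],
])

```text
clock: 2.6
position: [0.572, 0.035, 0.1155]
ee_rot: [-2.541, -1.846, 0.002]
force: [0.2, 0.4, 0.3]
width: 0.999
gripper_force: 0.0
```

>>> jog_arm([
  [[0,0,0,0,0,0,0.3],[0,0,0,0,0,0,1],[0,0,0,0,0,0,1],[0,0,0,0,0,0,1],[0,0,0,0,0,0,1],[0,0,0,0,0,0,1],[0,0,0,0,0,0,1],[0,0,0,0,0,0,1],[0,0,0,0,0,0,1],[0,0,0,0,0,0,1]],
], force=45)

```text
clock: 3.43
position: [0.5727, 0.0336, 0.1157]
ee_rot: [-2.543, -1.844, 0.0]
force: [1.0, -0.2, 0.0]
width: 0.323
gripper_force: 0.0
```

```bash
python3 -c "
from h import *
delta(.572,.035,.115,-18.1);print(observe()['gripper_force'])"
```

```text
t 3.4333 [0.5727 0.0336 0.1157] d [ 0.0011 -0.0011  0.0007] w [-0.0001  0.     -0.0002] F [ 0.9637 -0.2498  0.0209] 0.3228493584555994
0.0
```

Still closing (0.32 open is about 30 mm); I'll wait.

>>> jog_arm([
  [[0,0,0,0,0,0,1],[0,0,0,0,0,0,1],[0,0,0,0,0,0,1],[0,0,0,0,0,0,1],[0,0,0,0,0,0,1],[0,0,0,0,0,0,1]],
])

```text
clock: 3.93
position: [0.5726, 0.0339, 0.1156]
ee_rot: [-2.543, -1.844, 0.0]
force: [-0.8, 0.3, -0.6]
width: 0.17
gripper_force: 45.0
```

>>> jog_arm([
  [[0,0,-0.01,0,0,0,1],[0,0,-0.03,0,0,0,1],[0,0,-0.05,0,0,0,1],[0,0,-0.08,0,0,0,1],[0,0,-0.11,0,0,0,1],[0,0,-0.13,0,0,0,1],[0,0,-0.13,0,0,0,1]],
])

```text
clock: 4.52
position: [0.5751, 0.033, 0.2508]
ee_rot: [2.541, 1.841, 0.01]
force: [-0.1, -0.1, -3.6]
width: 0.174
gripper_force: 45.0
```

Run:
```python
from h import *
st=np.array([.5105,-.3365]);u=np.array([np.cos(-2.1392),np.sin(-2.1392)])
tgt=st-u*.062
print('final handle xy',tgt, 'preins -0.10',tgt-.1*u)
delta(*(tgt-.1*u),.115+.047+.063,-122.57+90)
c=camera_params('scene');im=get_image('scene');cv2.imwrite('pics/s2.png',im[:,:,::-1])
```

```text
final handle xy [ 0.5439 -0.2842] preins -0.10 [ 0.5977 -0.2   ]
t 4.5167 [0.5751 0.033  0.2508] d [-0.2144  0.0939  0.0257] w [ 0.0062 -0.0042  0.2516] F [-0.1139 -0.1299 -3.5824] 0.17440844141313278
```

View pics/s2.png

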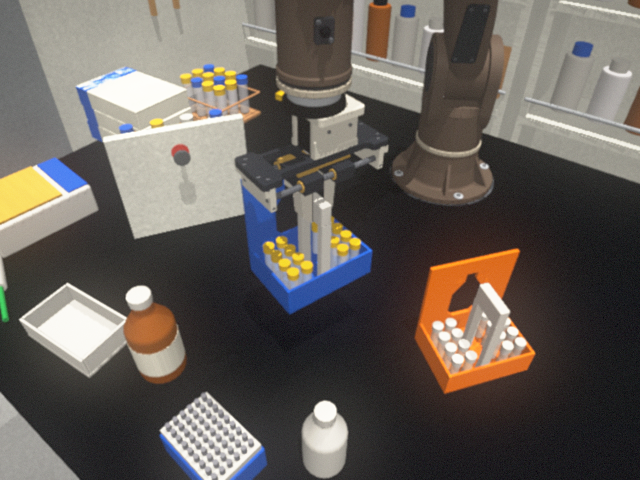

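The caddy is lifted upright in the grip and nothing else moved. Next is the pre-insertion pose, 100 mm out from the panel, with the keyhole opening at stud height.

>>> jog_arm([
  [[-0.02,0.01,0.003,0,0,0.03,1],[-0.05,0.025,0.006,0,0,0.06,1],[-0.08,0.04,0.01,0,0,0.1,1],[-0.11,0.05,0.013,0,0,0.13,1],[-0.14,0.06,0.017,0,0,0.17,1],[-0.17,0.075,0.02,0,0,0.2,1],[-0.2,0.088,0.024,0,0,0.235,1],[-0.214,0.094,0.026,0,0,0.252,1],[-0.214,0.094,0.026,0,0,0.252,1],[-0.214,0.094,0.026,0,0,0.252,1]],
])

```text
clock: 5.4
position: [0.5943, -0.2, 0.218]
ee_rot: [-2.756, -1.506, 0.004]
force: [-0.5, 1.1, -4.3]
width: 0.17
gripper_force: 45.0
```

```bash
cat > look.py <<'E'
from h import *
import sys
a,z,name=float(sys.argv[1]),float(sys.argv[2]),sys.argv[3]
u=np.array([np.cos(-2.1392),np.sin(-2.1392)]);tgt=np.array([.5439,-.2842])-a*u
delta(*tgt,z,-122.57+90)
ims=[cv2.resize(np.ascontiguousarray(get_image(n)[:,:,::-1])[y:y+210,x:x+280],(400,300),interpolation=cv2.INTER_CUBIC) for n,x,y in [('top',360,120),('scene',60,90)]]
w=cv2.resize(get_image('wrist')[:,:,::-1],(400,300));
cv2.imwrite(f'pics/{name}.png',np.vstack([np.hstack(ims),np.hstack([w,w*0])]))
E
python3 look.py .1 .2255 pre
```

```text
t 5.4 [ 0.5943 -0.2     0.218 ] d [ 0.0019  0.0028 -0.0075] w [-0.0025  0.0015 -0.0023] F [-0.4859  1.0557 -4.2947] 0.17007325239188054
```

View pics/pre.png

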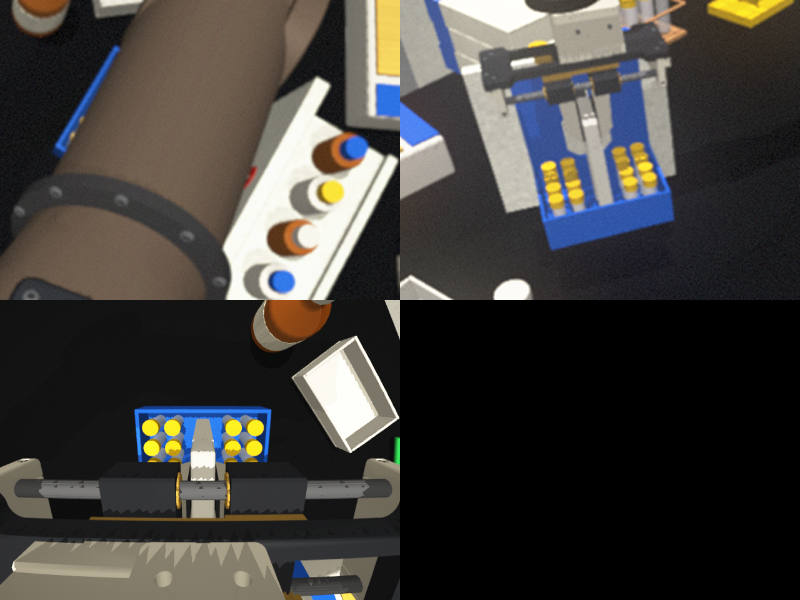

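>>> jog_arm([
  [[0.001,0.001,-0.006,0,0,0,1],[0.001,0.001,-0.006,0,0,0,1],[0.001,0.001,-0.006,0,0,0,1],[0.001,0.001,-0.006,0,0,0,1],[0.001,0.001,-0.006,0,0,0,1]],
])

```text
clock: 5.97
position: [0.597, -0.1984, 0.2258]
ee_rot: [-2.755, -1.511, -0.0]
force: [-0.2, -0.0, -3.6]
width: 0.171
gripper_force: 45.0
```

Run:
```python
from h import *
delta(.5977,-.2,.2255,-32.57)
o=observe();c=camera_params('wrist');im=np.ascontiguousarray(get_image('wrist')[:,:,::-1])
s=camera_params('scene');si=np.ascontiguousarray(get_image('scene')[:,:,::-1])
M=R.from_rotvec(o['ee_rot'])
P=np.array([[-46,75,45],[-46,-75,45],[-46,75,0],[-46,-75,0],[59,75,170],[59,-75,170],[59,0,103],[59,28,93],[59,-28,93]])/1000
for pitch,col in[(0,(0,0,255))]:
    L=P-[0,0,.1155]
    L=L*[-1,1,-1]
    W=M.apply(L)+o['position']
    for C,I in[(c,im),(s,si)]:
        for q in proj(W,C):
            cv2.circle(I,tuple(int(v) for v in np.clip(q,-99,2000)),2,col,1)
A=cv2.resize(im[130:280,200:450],(400,240));B=cv2.resize(si[90:270,90:330],(800,600))
B[360:,560:]=cv2.resize(im[140:300,220:460],(240,240))*1 if 0 else B[360:,560:]
B[:240,:0]=0
cv2.imwrite('pics/fit.png',np.vstack([cv2.resize(B,(480,360)),cv2.resize(A,(480,240),)]))
```

```text
t 5.9667 [ 0.597  -0.1984  0.2258] d [-0.001   0.0015  0.0003] w [ 0.0001 -0.0002  0.0008] F [-0.2044 -0.0206 -3.5834] 0.17088441184633682
```

View pics/fit.png

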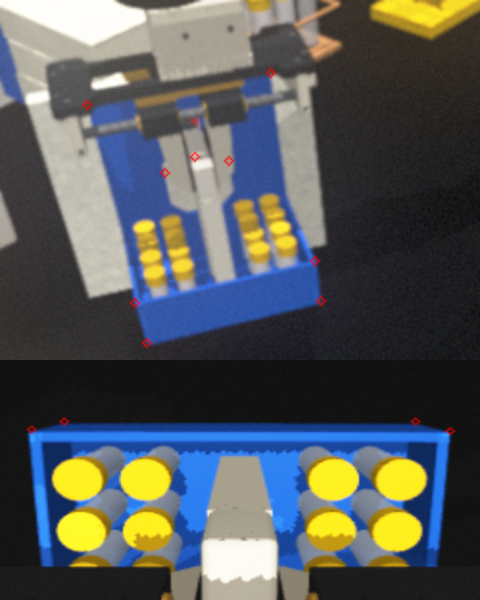

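The projected caddy corners coincide with the tray in both views, so the caddy sits rigid and level. Next I insert it over the stud head.

>>> jog_arm([
  [[-0.012,0.0015,0,0,0,0,1],[-0.025,0.0015,0,0,0,0,1],[-0.038,0.0015,0,0,0,0,1],[-0.05,0.0015,0,0,0,0,1],[-0.062,0.0015,0,0,0,0,1],[-0.072,0.0015,0,0,0,0,1],[-0.08,0.0015,0,0,0,0,1],[-0.084,0.0015,0,0,0,0,1],[-0.084,0.0015,0,0,0,0,1]],
])

```text
clock: 6.82
position: [0.5523, -0.2715, 0.2259]
ee_rot: [2.756, 1.507, -0.0]
force: [0.3, 0.2, -3.5]
width: 0.17
gripper_force: 45.0
```

>>> jog_arm([
  [[-0.005,0,0,0,0,0,1],[-0.01,0,0,0,0,0,1],[-0.014,0,0,0,0,0,1],[-0.017,0,0,0,0,0,1],[-0.017,0,0,0,0,0,1],[-0.017,0,0,0,0,0,1]],
])

```text
clock: 7.32
position: [0.5438, -0.2847, 0.2257]
ee_rot: [-2.755, -1.51, -0.0]
force: [0.8, -0.1, -3.0]
width: 0.173
gripper_force: 45.0
```

```bash
python3 look.py 0 .1625 ins
```

```text
t 7.3167 [ 0.5438 -0.2847  0.2257] d [ 0.0004 -0.0002  0.0632] w [-0.     -0.0001  0.0001] F [ 0.8442 -0.0514 -3.0068] 0.17327874179702935
```

View pics/ins.png

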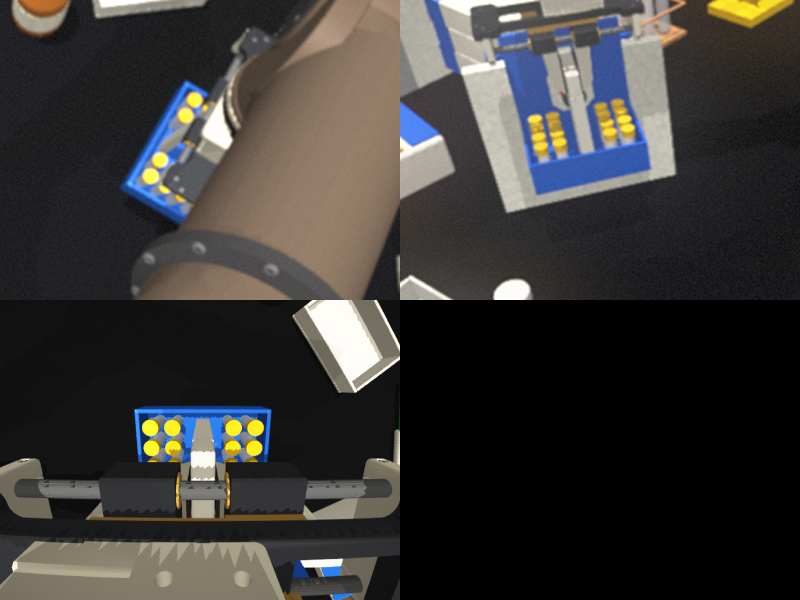

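The plate is close to the panel with no contact force, and a bit of the stud shows through the opening. I'll slide down.

>>> jog_arm([
  [[0,0,0.008,0,0,0,1],[0,0,0.016,0,0,0,1],[0,0,0.024,0,0,0,1],[0,0,0.032,0,0,0,1],[0,0,0.04,0,0,0,1],[0,0,0.046,0,0,0,1],[0,0,0.052,0,0,0,1],[0,0,0.056,0,0,0,1],[0,0,0.056,0,0,0,1]],
])

```text
clock: 8.22
position: [0.5435, -0.2843, 0.1687]
ee_rot: [-2.754, -1.509, 0.001]
force: [-0.9, 0.3, -2.7]
width: 0.172
gripper_force: 45.0
```

>>> jog_arm([
  [[0,0,0.002,0,0,0,1],[0,0,0.004,0,0,0,1],[0,0,0.006,0,0,0,1],[0,0,0.0065,0,0,0,1],[0,0,0.0065,0,0,0,1]],
])

```text
clock: 8.63
position: [0.5439, -0.2846, 0.1632]
ee_rot: [-2.755, -1.51, -0.0]
force: [-0.0, -0.3, -3.3]
width: 0.17
gripper_force: 45.0
```

>>> jog_arm([
  [[0,0,0.001,0,0,0,1],[0,0,0.002,0,0,0,1],[0,0,0.002,0,0,0,1],[0,0,0.002,0,0,0,1]],
])

```text
clock: 8.97
position: [0.5442, -0.2848, 0.162]
ee_rot: [2.754, 1.51, 0.001]
force: [-1.0, 1.7, 4.5]
width: 0.171
gripper_force: 45.0
```

Contact came at z ≈ 0.162, as predicted, so I release.

>>> jog_arm([
  [[0,0,-0.001,0,0,0,1],[0,0,-0.001,0,0,0,0.6],[0,0,-0.001,0,0,0,0.5],[0,0,-0.001,0,0,0,0.3],[0,0,-0.001,0,0,0,0],[0,0,-0.001,0,0,0,-0.3],[0,0,-0.001,0,0,0,-0.3],[0,0,-0.001,0,0,0,-0.3],[0,0,-0.001,0,0,0,-0.3],[0,0,-0.001,0,0,0,-0.3]],
])

```text
clock: 9.8
position: [0.5439, -0.2846, 0.1622]
ee_rot: [-2.755, -1.51, 0.0]
force: [0.7, -0.8, -0.3]
width: 0.644
gripper_force: 0.0
```

```bash
python3 look.py 0 .1625 rel
```

```text
t 9.8 [ 0.5439 -0.2846  0.1622] d [ 0.0004 -0.0002 -0.0003] w [-0.     -0.      0.0004] F [ 0.6958 -0.8031 -0.294 ] 0.6438881040913177
```

View pics/rel.png

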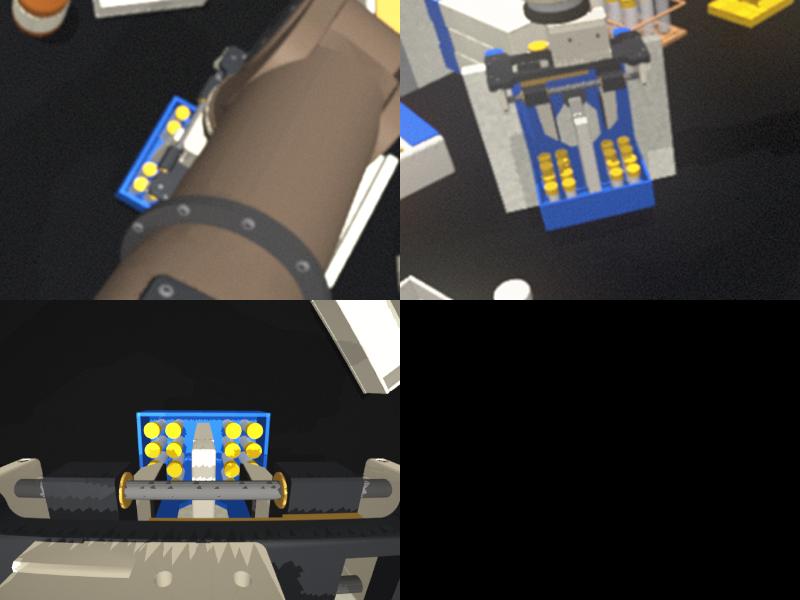

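It's hanging and the fingers are clear of the handle, so I'll withdraw straight up.

>>> jog_arm([
  [[0,0,-0.01,0,0,0,-0.3],[0,0,-0.025,0,0,0,-0.3],[0,0,-0.05,0,0,0,-0.3],[0,0,-0.08,0,0,0,-0.3],[0,0,-0.11,0,0,0,-0.3],[0,0,-0.14,0,0,0,-0.3],[0.03,0,-0.17,0,0,0,-0.3],[0.06,0,-0.17,0,0,0,-0.3],[0.09,0,-0.17,0,0,0,-0.3],[0.09,0,-0.17,0,0,0,-0.3]],
])

```text
clock: 10.78
position: [0.5963, -0.2015, 0.3328]
ee_rot: [-2.747, -1.521, -0.005]
force: [0.6, 0.7, -0.5]
width: 0.653
gripper_force: 0.0
```

>>> jog_arm([
  [[0.04,0,0,0,0,0,-0.3],[0.08,0,0,0,0,0,-0.3],[0.11,0,0,0,0,0,-0.3],[0.14,0,0,0,0,0,-0.3],[0.14,0,0,0,0,0,-0.3],[0.14,0,0,0,0,0,-0.3],[0.14,0,0,0,0,0,-0.3],[0.14,0,0,0,0,0,-0.3]],
])

```text
clock: 11.45
position: [0.6669, -0.0925, 0.3328]
ee_rot: [2.756, 1.507, -0.0]
force: [-0.6, 0.2, -1.1]
width: 0.651
gripper_force: 0.0
```

```bash
python3 look.py 0 .1625 end
```

```text
t 11.45 [ 0.6669 -0.0925  0.3328] d [-0.2277 -0.0002  0.1704] w [ 0.0006  0.0005 -0.0018] F [-0.558   0.1794 -1.1223] 0.6509897331293976
```

View pics/end.png

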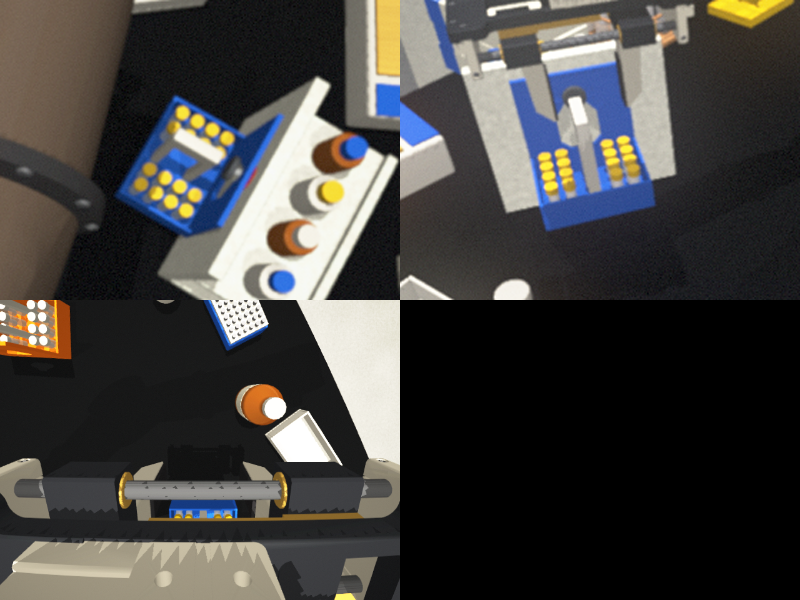

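The caddy hangs flat against the panel, with the stud head in front of the slot at (572,97) in the scene crop and at (232,180) in the top crop. The arm is clear, so I'm handing in.

```bash
python3 -c "
from cell import *
print(sign_off())"
```

```text
the job is handed in; nothing more can be done
None
```

The blue caddy hangs by itself on the stud, upright with its back to the panel; the arm is clear, I never touched the orange caddy, and the job was handed in at about 11.6 s on the robot's clock.

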